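# Refill the tooling-ball caddy and lift it off the fixture plate

## Robot

A 6-joint arm with a two-finger parallel gripper is mounted at the origin on the work surface. World frame = base frame: x ahead of the robot, y to its left, z up, the work surface at z = 0. Lengths are in mm, angles in rad, forces in N, time in s.
With the tool pointing down it reaches from about 275 to 825 mm from the base axis. Payload 4.9 kg.
Tool frame: the origin (TCP) lies at the very end of the fingers, on their centre line; the grasp point (between the pads) lies 19 mm behind it; z points along the fingers, y is the line along which they close (so a half turn about z gives the same grasp; the last joint's range is limited). The gripper opens to 85 mm and grips with 20 to 120 N. Pads are 22 mm wide; open, the fingers measure 114 mm over their backs; the gripper's body (76 mm by 85 mm) begins 54 mm behind the grasp point. The pads swing forward as they close: fully open they stand 13 mm farther back than shut.
Start: joints at [1.045, 0.326, -0.193, 1.052, 0, 1.437], TCP at [210.015, 508.343, 210.581] pointing down, gripper open.
Joint ranges: [-2.65, 2.65], [-0.97, 1.79], [-1.3, 1.35], [-1.93, 2.1], [-1.47, 1.37], [-3.14, 3.14]. Speed limits (rad/s): [2.57, 2.57, 3.14, 3.14, 3.14, 3.14].

## Interface

Orientations are given as [roll, pitch, yaw] about the fixed x, y, z axes, in that order (R = Rz(yaw) Ry(pitch) Rx(roll)).
In Python, from bench import bot, solve_ik, imaging gives the robot as it stands. Calls block until the motion is done:
- bot.move_ptp(position, orientation): joint-space move of the TCP to a pose.
- bot.movel(position, rot=None, max_speed=150, threshold=None): straight line of the TCP; rot=None keeps the orientation; max_speed is the mean speed in mm/s. With threshold (N) it stops when the force on the tool has changed by that much, and returns True; else False.
- bot.move_j(angles): joint-space move.
- bot.grip(opening, effort=None): opening from 0.0 (shut) to 1.0 (fully open); effort is the grip in N (None keeps the last); returns when the fingers have stopped.
- bot.dwell(seconds).
- solve_ik(position, orientation): joint angles nearest the present ones, or None.
- bot.get_state(): the state.
- imaging.capture(name): name is "scene" or "side" or "wrist"; returns the picture (480x640x3 uint8, blue, green, red); there is no depth.
- imaging.camera_model(name): a dict with "K" (3x3 intrinsics, pixels), "position" and "rotation" of the camera in the world. Camera axes: x right, y up, looking along -z (the intrinsics and any distortion apply to the point x, -y, -z); pixel columns grow to the right and rows downward; lengths in mm; the calibration is good to about 2 mm. A picture is of the moment at which its call begins: read the wrist's pose just before it. camera_model takes no time and is no camera call; for the wrist camera it gives the pose at the moment of the call.
A pose or a line that the arm cannot do raises bot.IKError and nothing moves.
- bot.sign_off(): hands the job in; it is judged then, once.
The state is a dict: "t": time; "qpos": joint angles; "joint_velocities": joint speeds; "effort": joint torques, N m; "tcp_pos": TCP position; "orientation": TCP orientation; "contact_force": force on the tool from outside, world axes, zero at the start; "wrist_torque": the same for the moment, N m; "opening": opening from 0.0 (shut) to 1.0 (fully open); "gripper_force": force on a finger pad.
Only numpy, scipy, OpenCV 4.12 (cv2) and the standard library are available. Lean on these libraries where they do the work, as an engineer would, in place of code of your own. Each camera call takes 0.05 s, during which the arm holds its last target. There are 200 camera calls.

## Task

Use the orange scoop to pour all five steel tooling balls through the blue funnel of the caddy into its clear tube, then stand the empty scoop back down upright on the plate or table and let go of it. Then take the caddy by its black carrying bar, lift it straight up about 10 cm clear of the plate and finish while still holding it there, level and steady, with all the balls in the blue-funnelled tube. Never tip the caddy over, and leave the white ring gauge, the reference sphere stand and the black riser post where they are.

Things in the scene. Friction and masses are not known exactly. Their poses are not given: they have to be found in the camera images.
- caddy: Loose carrier, 0.3-0.5 kg, on a beige plate 12 mm high. Foot 76 (x) x 196 (y) x 8 mm; 70 mm either side of the middle a clear tube (inner dia. 34, outer 40) under a funnel with mouth 78 mm wide, throat 34: BLUE at +y, GREY at -y. Rims 120 mm, top of the black bar on the middle post 176 mm above the underside. Origin: centre of underside, z up, y along the tubes; yaw within 0.4 rad of world.
- bar (a point): Centre of the caddy's black carrying bar, 163 mm above its underside, above the middle of the caddy. The bar is 14 mm thick (caddy x), 50 mm long (caddy y), 26 mm tall, and clear all round: pinch it from above across its 14 mm.
- blue_mouth (a point): Centre of the blue funnel's mouth, at rim height (120 mm above the caddy's underside).
- blue_floor (a point): Centre of the inner floor of the tube under the blue funnel, 11 mm above the caddy's underside.
- grey_mouth (a point): Centre of the grey funnel's mouth, at rim height. Not to be used.
- scoop: Loose orange scoop, 0.12 kg, on the plate, left or right: open channel 130 (x) x 46 (y), walls 28 mm high. Origin: centre of underside, z up. +x end closed; -x end is the open spout (towards the robot within 0.5 rad). Floor 4 mm up, level to x = -20 mm, then ramps 14 degrees up to the lip, so balls stay in when level and roll out when the spout dips well over 14 degrees; 35 to 45 empties it.
- scoop_bar (a point): Centre of the scoop's black handle bar, 74 mm above its underside, above its origin. The bar is 14 mm thick (scoop x), 54 mm long (scoop y), 24 mm tall: pinch it from above across its 14 mm. There are 34 mm between it and the walls' top edge.
- spout (a point): Middle of the lip of the scoop's spout (upper face of the ramp's end), 65 mm from the scoop's origin towards -x and 15 mm above its underside.
- ball1_center (a point): Centre of a bright steel tooling ball, diameter 15 mm, 14 g; at the start in the scoop.
- ball2_center (a point): Centre of a bright steel tooling ball, diameter 15 mm, 14 g; at the start in the scoop.
- ball3_center (a point): Centre of a bright steel tooling ball, diameter 15 mm, 14 g; at the start in the scoop.
- ball4_center (a point): Centre of a bright steel tooling ball, diameter 15 mm, 14 g; at the start in the scoop.
- ball5_center (a point): Centre of a bright steel tooling ball, diameter 15 mm, 14 g; at the start in the scoop.
- ring_gauge: Bystander: white ring gauge lying flat on the plate, outer diameter 56, 14 mm high. Origin: centre of its underside.
- ref_sphere: Bystander: black stand with a white reference sphere on top, foot diameter 52, 83 mm high. Origin: centre of its underside.
- riser: Bystander: black riser post, diameter 36, 92 mm high, with a small blue clamp arm on top. Origin: centre of its underside.
Things that resemble listed ones, but are neither listed nor needed, are in the scene too. Several things have the shape of the scoop; the one meant has the colours described above.

How it is judged:
By the outcome, as a careful person would: the job done as asked, in the order asked, and still so for the second after the job is handed in, while the arm keeps its last pose, push and grip.
It also fails if it takes over 72 s, if anything falls off the work surface, if the arm or the gripper's body presses on something with over 40 N, if the wrist force passes 120 N, or if a joint passes its speed limit or range.

## Working session

There is one attempt and no reset: what is moved stays moved. The work goes in short steps, each a Python script; the robot and the scene stay as the last script left them, time stands still between calls to the robot, and variables do not carry over. Pictures are saved under pics/ and viewed, at most 10 in all, crops included, and the job is handed in when it is done.

```bash
ls; mkdir -p pics; python3 - <<'E'
from bench import bot,imaging
import cv2,numpy as np
for n in("scene","side"):
    cv2.imwrite(f"pics/{n}0.png",imaging.capture(n)); m=imaging.camera_model(n); print(n,m)
print(bot.get_state())
E
```

```text
pics
scene {'K': array([[460.9422725 ,   0.        , 315.4480331 ],
       [  0.        , 460.9422725 , 240.92952844],
       [  0.        ,   0.        ,   1.        ]]), 'position': array([1092.03523316, -109.6452327 ,  669.1470329 ]), 'rotation': array([ 0.83423064, -0.01436107,  1.34846631])}
side {'K': array([[438.90076198,   0.        , 325.47432022],
       [  0.        , 438.90076198, 240.13085184],
       [  0.        ,   0.        ,   1.        ]]), 'position': array([449.54425165, 677.23789801, 652.60440443]), 'rotation': array([ 0.88385449,  0.01567249, -3.0614862 ])}
{'t': 0.1, 'qpos': array([ 1.04481441e+00,  3.26888647e-01, -1.93494722e-01,  1.05199567e+00,
        4.09492733e-05,  1.43659468e+00]), 'joint_velocities': array([ 0.00063802, -0.00213609,  0.00260122, -0.00039458,  0.00056337,
        0.0013351 ]), 'effort': array([ 6.74312214e-04, -4.44239295e+01,  2.63037443e+01,  7.91291124e-03,
       -7.74573050e-05, -1.74517305e-05]), 'tcp_pos': array([209.70455636, 507.8499017 , 209.8657656 ]), 'orientation': array([-3.14002965e+00, -2.52347110e-04,  2.74981216e+00]), 'contact_force': array([ 0.08212226, -0.36041402,  0.98468432]), 'wrist_torque': array([ 0.02105421, -0.05587034,  0.01171221]), 'gripper_force': 0.0, 'opening': 0.9996222349028143}
```

View pics/scene0.png

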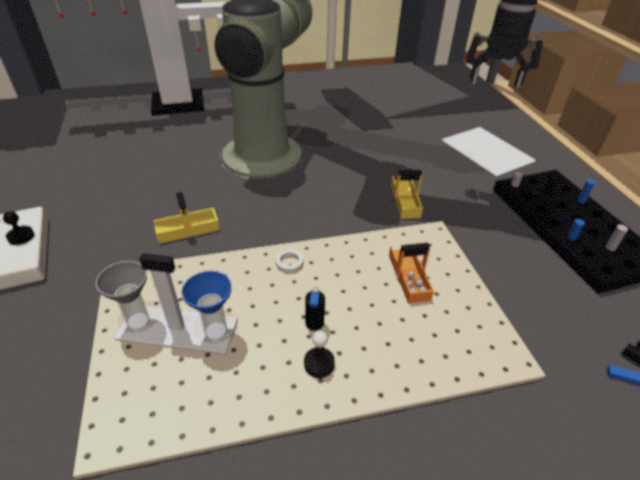

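View pics/side0.png

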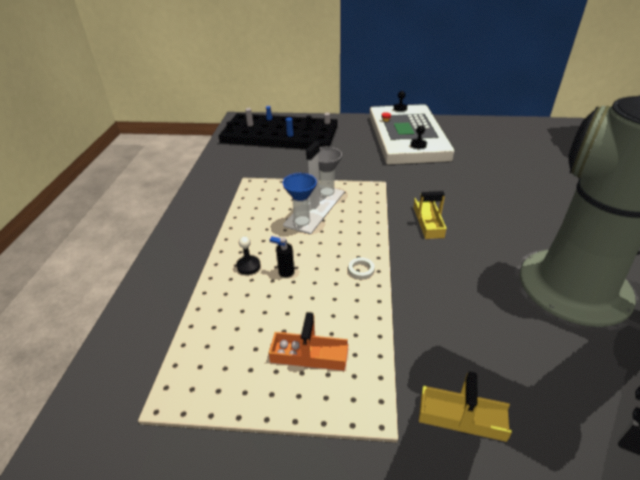

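The scene view shows three scoops: orange at (410,275), and yellow at (187,225) and (407,195). The orange one fits: it has an orange body and black bar, sits on the plate and holds balls. The caddy is at about (175,300), with the blue funnel at (208,290). I'll confirm with an enlarged composite crop.

```bash
python3 - <<'E'
import cv2,numpy as np
a=cv2.imread("pics/scene0.png");b=cv2.imread("pics/side0.png")
f=lambda im,x,y,w,h:cv2.resize(im[y:y+h,x:x+w],(400,300),interpolation=cv2.INTER_CUBIC)
# scale 5 (80x60) for scoop in scene ; 4 for side ; 2.5 caddy scene(160x120); 4 side
o=np.vstack([np.hstack([f(a,370,240,80,60),f(b,260,310,100,75)]),np.hstack([f(a,90,243,160,120),f(b,270,140,100,75)])])
cv2.imwrite("pics/crop1.png",o)
E
```

```text
(no output)
```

View pics/crop1.png

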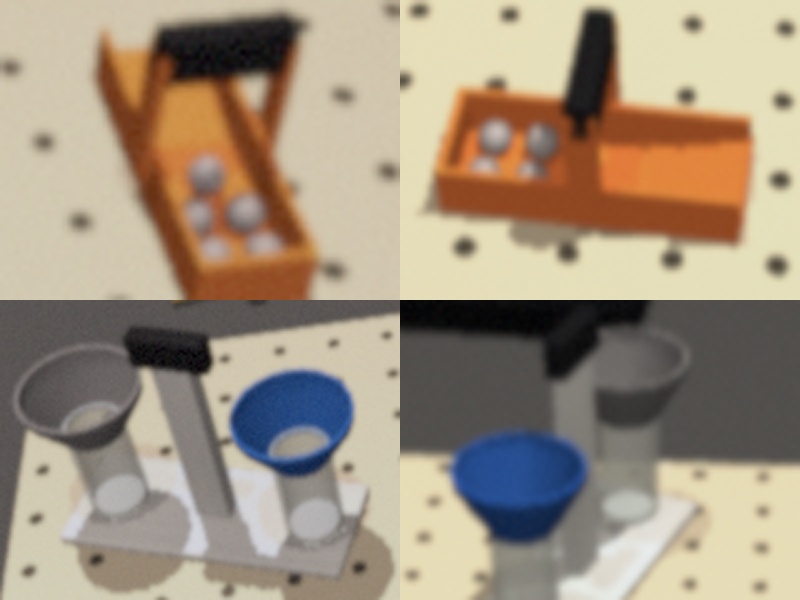

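The crop confirms the orange scoop. It has five balls at the closed end, its bar at scene (415,250) / side (307.5,326), and its spout towards the robot. The caddy bar is at scene (157,263) / side (313,150), and the blue mouth at scene (207,289) / side (300,182).

```bash
cat > h.py <<'E'
import numpy as np,cv2
from scipy.spatial.transform import Rotation as R
from bench import bot,imaging,solve_ik
def model(n):
    m=imaging.camera_model(n); r=np.array(m["rotation"]); 
    return np.array(m["K"]),np.array(m["position"]),(r if r.shape==(3,3) else R.from_euler("xyz",r).as_matrix())
def ray(m,p):
    K,c,r=m; v=np.linalg.solve(K,[p[0],p[1],1.]); return c,r@[v[0],-v[1],-v[2]]
def at_z(m,p,z):
    c,d=ray(m,p); return c+d*(z-c[2])/d[2]
def tri(ms,ps):
    A=0;b=0
    for m,p in zip(ms,ps):
        c,d=ray(m,p);d=d/np.linalg.norm(d);P=np.eye(3)-np.outer(d,d);A=A+P;b=b+P@c
    return np.linalg.solve(A,b)
def proj(m,X):
    K,c,r=m; v=r.T@(np.asarray(X,float)-c); q=K@[v[0],-v[1],-v[2]]; return q[:2]/q[2]
E
python3 - <<'E'
from h import *
np.set_printoptions(precision=1,suppress=True)
s,d=model("scene"),model("side")
for n,a,b,z in(("scoopbar",(415.2,249.6),(307.5,325.75),86),("cbar",(157.2,263),(313.2,150),175),("blue",(206.8,289),(300,182),132)):
    print(n,tri((s,d),(a,b)),at_z(s,a,z),at_z(d,b,z))
print("grey",at_z(s,(121.2,280.2),132))
for m,p in((d,(275.5,332.5)),(d,(347.5,337.5)),(s,(391,247)),(s,(410,294))): print(at_z(m,p,40))
for n,a,b,z in(("ring",(289,261),(361,268),26),("sphere",(320,339),(245,243),85),("riser",(315,295),(285,247),104)):
    print(n,tri((s,d),(a,b)),at_z(s,a,z),at_z(d,b,z))
E
```

```text
scoopbar [526.6 214.9  86.8] [527.8 216.1  86. ] [525.4 212.6  86. ]
cbar [ 558.5 -227.6  173.2] [ 561.4 -226.7  175. ] [ 557.7 -225.6  175. ]
blue [ 583.5 -161.8  127. ] [ 589.5 -160.7  132. ] [ 581.7 -155.6  132. ]
grey [ 542.9 -290.9  132. ]
[586.  193.7  40. ]
[459.6 196.   40. ]
[466.1 196.8  40. ]
[591.8 188.2  40. ]
ring [439.1  -7.1  16.2] [449.2  -8.5  26. ] [439.2   3.3  26. ]
sphere [679.4  -0.7  78. ] [684.6  -1.8  85. ] [676.4   7.2  85. ]
riser [593.9  10.9  81.8] [612.6   6.3 104. ] [588.3  36.8 104. ]
```

```bash
cat >> h.py <<'E'
def down(yaw): return R.from_euler("xyz",[np.pi,0,yaw])
def tool_for(obj_R, obj_pt, off, s):
    """TCP pose with grasp point at object point; off = tool z from grasp to TCP, s=+-1 grasp turn"""
    r=obj_R*down(s*np.pi/2); return np.asarray(obj_pt)+r.apply([0,0,off]), r.as_euler("xyz")
def pour(lip,yaw,th,s,h=59.,l=65.,off=19.):
    o=R.from_euler("xyz",[0,-th,yaw]); return tool_for(o,np.asarray(lip)+o.apply([l,0,h]),off,s)
E
python3 - <<'E'
from h import *
np.set_printoptions(precision=2,suppress=True)
for s in(1,-1):
    print("s",s)
    for yaw in(-.04,): print(solve_ik(*tool_for(R.from_euler("z",yaw),[526,214.5,86],19,s)))
    for yaw in(-.05,-.27,-.4):
        for th in(0,.4,.8): print(yaw,th,solve_ik(*pour([595,-165,150],yaw,th,s)))
    print("c",solve_ik(*tool_for(R.from_euler("z",-.34),[559,-226,175+110],14,s)))
i=1
p,o=tool_for(R.from_euler("z",-.04),[526,214.5,190],19,1)
print(p,o); bot.move_ptp(p,o); st=bot.get_state(); m=imaging.camera_model("wrist"); im=imaging.capture("wrist")
cv2.imwrite("pics/w1.png",im); print(m,st["t"],st["tcp_pos"],proj(model("wrist"),[526,214.5,86]),proj(model("wrist"),[461,217,27]))
E
```

```text
s 1
[ 0.26  0.49 -0.34  0.74  0.    1.87]
-0.05 0 [-0.36  0.59  0.17  1.15  0.    1.26]
-0.05 0.4 [-0.44  0.25 -0.38  0.56  0.15  1.21]
-0.05 0.8 [-0.57  0.06 -0.87 -0.09  0.36  1.19]
-0.27 0 [-0.38  0.59  0.17  1.15  0.    1.46]
-0.27 0.4 [-0.41  0.24 -0.4   0.53  0.05  1.44]
-0.27 0.8 [-0.46  0.04 -0.91 -0.17  0.13  1.44]
-0.4 0 [-0.39  0.59  0.17  1.15  0.    1.58]
-0.4 0.4 [-0.39  0.24 -0.4   0.53 -0.    1.58]
-0.4 0.8 [-0.38  0.05 -0.9  -0.18 -0.01  1.58]
c [-0.51  0.4   0.07  1.24  0.    1.4 ]
s -1
[ 0.26  0.49 -0.34  0.74  0.   -1.27]
-0.05 0 [-0.36  0.59  0.17  1.15  0.   -1.88]
-0.05 0.4 [-0.44  0.25 -0.38  0.56  0.15 -1.93]
-0.05 0.8 [-0.57  0.06 -0.87 -0.09  0.36 -1.95]
-0.27 0 [-0.38  0.59  0.17  1.15  0.   -1.68]
-0.27 0.4 [-0.41  0.24 -0.4   0.53  0.05 -1.7 ]
-0.27 0.8 [-0.46  0.04 -0.91 -0.17  0.13 -1.7 ]
-0.4 0 [-0.39  0.59  0.17  1.15  0.   -1.56]
-0.4 0.4 [-0.39  0.24 -0.4   0.53 -0.   -1.56]
-0.4 0.8 [-0.38  0.05 -0.9  -0.18 -0.01 -1.56]
c [-0.51  0.4   0.07  1.24  0.   -1.74]
[526.  214.5 171. ] [3.14 0.   1.53]
{'K': array([[400.21,   0.  , 319.07],
       [  0.  , 400.21, 237.5 ],
       [  0.  ,   0.  ,   1.  ]]), 'position': array([528.71, 284.43, 334.88]), 'rotation': array([-0.28, -0.  , -0.04])} 1.6917 [525.51 215.43 171.11] [319.08 237.02] [236.49 216.75]
```

View pics/w1.png

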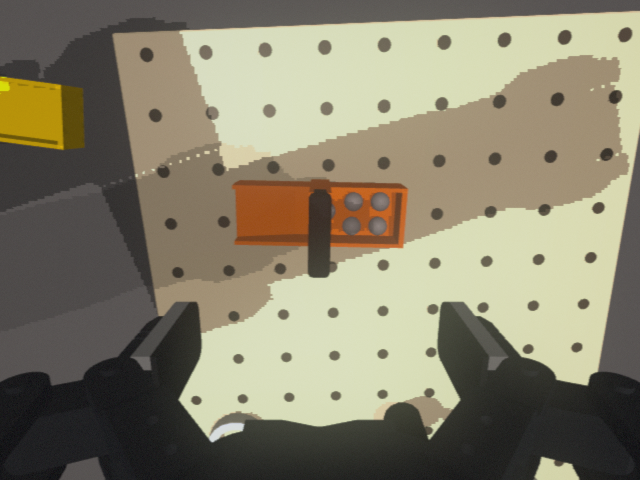

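The wrist view puts the bar centre at (319,235), against a predicted (319,237), and the long edges give a yaw of about -0.05. That's good enough to grasp.

```bash
python3 - <<'E'
from h import *
np.set_printoptions(precision=2,suppress=True)
p,o=tool_for(R.from_euler("z",-.05),[526.3,215,86],19,1)
bot.move_ptp(p+[0,0,60],o)
print(bot.movel(p,max_speed=80,threshold=15))
bot.grip(0.0,60); st=bot.get_state(); print(st["opening"],st["gripper_force"],st["tcp_pos"])
bot.movel(p+[0,0,170],max_speed=120)
st=bot.get_state(); print(st["t"],st["opening"],st["gripper_force"],st["contact_force"])
p,o=pour([598,-165,195],-.3,0,1)
bot.move_ptp(p,o)
p,o=pour([598,-165,151],-.3,0,1); bot.movel(p,o,max_speed=80)
bot.dwell(.2)
st=bot.get_state(); print(st["t"],st["tcp_pos"],p,st["contact_force"])
a=imaging.capture("scene");b=imaging.capture("side")
f=lambda im,x,y,w,h:cv2.resize(im[y:y+h,x:x+w],(400,400),interpolation=cv2.INTER_CUBIC)
cv2.imwrite("pics/p1.png",np.hstack([f(a,100,200,160,160),f(b,230,90,160,160)]))
E
```

```text
False
0.14066679034171728 59.150390625 [526.27 215.    67.13]
5.1667 0.1422988001578723 58.71203362941742 [ 0.04  0.69 -1.37]
7.6167 [ 660.53 -184.4   191.78] [ 660.1  -184.21  191.  ] [ 0.22 -0.32 -2.67]
```

View pics/p1.png

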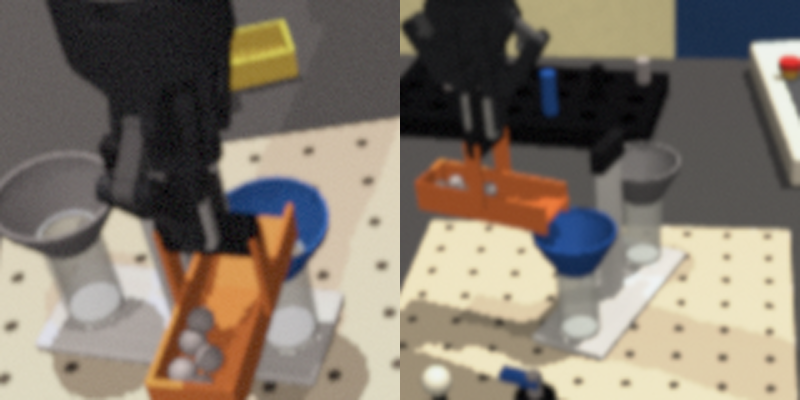

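```bash
python3 - <<'E'
from h import *
np.set_printoptions(precision=1,suppress=True)
s,d=model("scene"),model("side")
lip=np.array([598,-165,151.]);o=R.from_euler("z",-.3)
cs=lambda p:(p-[100,200])*2.5
cd=lambda p:(p-[230,90])*2.5+[400,0]
for n,v in(("tip+y",[0,23,13]),("tip-y",[0,-23,13]),("lip",[0,0,0])):
    X=lip+o.apply(v);print(n,X,cs(proj(s,X)),cd(proj(d,X)))
for x in([583,-160,132],[586,-158,132]):
  for n,v in(("c",[0,0,0]),("+y",[0,39,0]),("-y",[0,-39,0]),("+x",[39,0,0]),("-x",[-39,0,0])):
    X=np.array(x)+v; print(n,cs(proj(s,X)),cd(proj(d,X)))
E
```

```text
tip+y [ 604.8 -143.   164. ] [290.8 200.6] [544.9 205.3]
tip-y [ 591.2 -187.   164. ] [214.6 195.4] [567.  180.6]
lip [ 598. -165.  151.] [255.9 212.8] [557.  205.6]
c [267.6 214.7] [574.2 227.3]
+y [330.5 205.1] [568.6 251.1]
-y [203.5 224.4] [579.5 205. ]
+x [270.9 262. ] [531.2 226.1]
-x [264.5 170.9] [617.5 228.6]
c [271.1 217.7] [570.6 228.4]
+y [334.2 208.1] [564.8 252.2]
-y [206.9 227.5] [576. 206.]
+x [274.6 265.3] [527.5 227.2]
-x [267.9 173.7] [613.9 229.7]
```

Both views match the prediction: the lip is on the funnel axis, about 15 mm to the +x side of the mouth's centre and clear of the rim. Now pouring.

```bash
python3 - <<'E'
from h import *
np.set_printoptions(precision=2,suppress=True)
L=[598,-164.6,150]
for th in(.1,.2,.28,.36,.44,.52,.6,.68,.75):
    p,o=pour(L,-.3,th,1); bot.movel(p,o,max_speed=40)
    if th>.25: bot.dwell(.3)
bot.dwell(1)
st=bot.get_state(); print(st["t"],st["contact_force"],st["opening"])
a=imaging.capture("scene");b=imaging.capture("side")
f=lambda im,x,y,w,h:cv2.resize(im[y:y+h,x:x+w],(400,400),interpolation=cv2.INTER_CUBIC)
cv2.imwrite("pics/p2.png",np.hstack([f(a,100,200,160,160),f(b,230,90,160,160)]))
E
```

```text
13.5667 [-0.94  0.03 -1.92] 0.1419003524771414
```

View pics/p2.png

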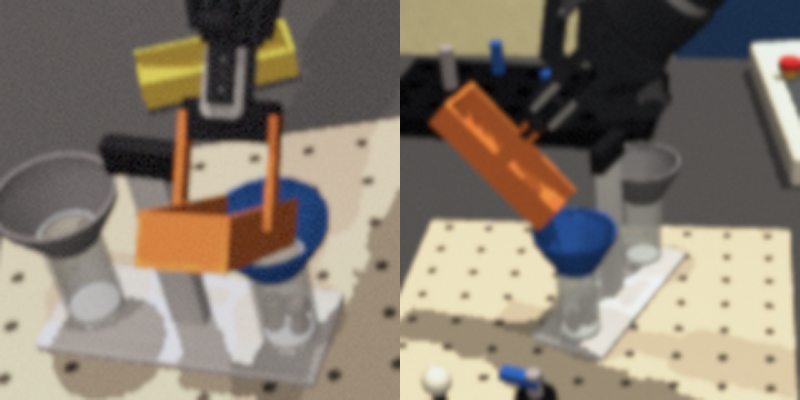

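The scoop looks empty in the side view, and the balls show in the blue tube at about (285,330) in the left half. I'll put the scoop back, then check it and the tube from the wrist camera.

```bash
python3 - <<'E'
from h import *
np.set_printoptions(precision=2,suppress=True)
L=np.array([598,-164.6,150])
p,o=pour(L+[6,0,45],-.3,.75,1); bot.movel(p,o,max_speed=80)
p,o=pour(L+[6,0,80],-.3,.0,1); bot.movel(p,o,max_speed=100)
p,o=tool_for(R.from_euler("z",-.05),[526.3,215,86],19,1)
bot.move_ptp(p+[0,0,150],o); bot.movel(p+[0,0,12],max_speed=100)
print(bot.movel(p+[0,0,-3],max_speed=15,threshold=4))
st=bot.get_state(); print(st["t"],st["tcp_pos"],st["contact_force"])
bot.grip(1.0); bot.dwell(.2); bot.movel(p+[0,0,100],max_speed=120)
w1=imaging.capture("wrist")
yaw=-.34
q,o=tool_for(R.from_euler("z",yaw),[559,-226,175+125],14,1)
bot.move_ptp(q,o)
st=bot.get_state();M=model("wrist");w2=imaging.capture("wrist")
print(st["t"],st["tcp_pos"],proj(M,[559,-226,175]),proj(M,[583,-160,132]),proj(M,[535.7,-292,132]))
print("bar ends",[proj(M,np.array([559,-226,188])+R.from_euler("z",yaw).apply([0,v,0])) for v in(25,-25)])
cv2.imwrite("pics/w2full.png",w2)
cv2.imwrite("pics/p3.png",np.hstack([cv2.resize(w1[120:320,180:450],(360,267)),cv2.resize(w2[:,:],(440,330))[:267]]))
cv2.imwrite("pics/p3.png",np.vstack([cv2.resize(w1[150:290,180:460],(640,320)),w2[30:310]]))
E
```

```text
True
19.5083 [526.12 214.96  67.14] [-0.28 -0.52  4.42]
23.125 [ 559.14 -224.84  285.64] [318.82 227.63] [319.73 124.47] [318.9  294.18]
bar ends [array([318.82, 195.79]), array([318.79, 267.23])]
```

View pics/p3.png

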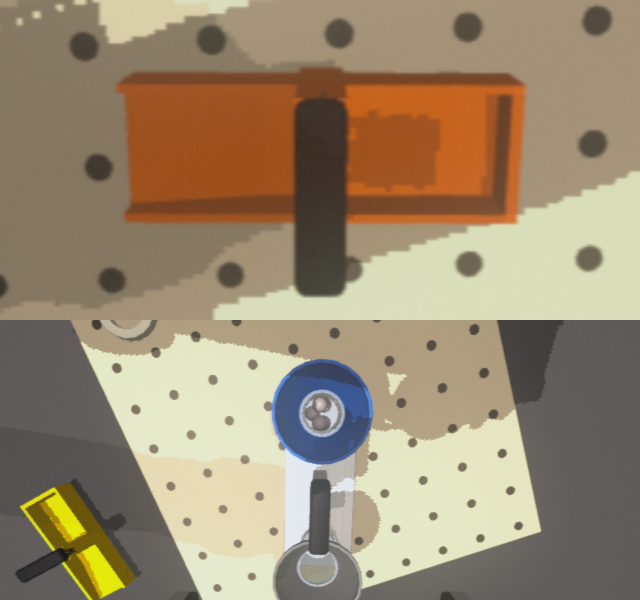

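Wrist views: the scoop stands upright and empty, and the balls are in the blue tube, seen at (320,412). The caddy bar is at x≈319 as predicted, with about 0.025 rad extra yaw. I'll grasp it 9 mm towards blue, near the loaded centre of mass.

```bash
python3 - <<'E'
from h import *
np.set_printoptions(precision=3,suppress=True)
yaw=-.363; o=R.from_euler("z",yaw)
p,e=tool_for(o,np.array([559.2,-225,174])+o.apply([0,9,0]),19,1)
bot.move_ptp(p+[0,0,60],e)
print(bot.movel(p,max_speed=60,threshold=12))
bot.grip(0.0,110); st=bot.get_state(); print(st["opening"],st["gripper_force"],st["tcp_pos"],st["contact_force"])
bot.movel(p+[0,0,15],max_speed=25); bot.dwell(.3)
st=bot.get_state(); print(st["contact_force"],st["wrist_torque"],st["opening"])
bot.movel(p+[0,0,101],max_speed=50); bot.dwell(1)
st=bot.get_state(); print(st["t"],st["tcp_pos"],st["contact_force"],st["wrist_torque"],st["opening"],st["gripper_force"])
a=imaging.capture("scene");b=imaging.capture("side");w=imaging.capture("wrist")
f=lambda im,x,y,w,h:cv2.resize(im[y:y+h,x:x+w],(w*400//w,h*400//w),interpolation=cv2.INTER_CUBIC)
cv2.imwrite("pics/p4.png",np.hstack([f(a,50,120,240,300),f(b,200,30,240,300)]))
E
```

```text
False
0.12438889003428079 108.34272980690002 [ 562.369 -216.604  155.446] [-2.291  0.852  4.148]
[ 0.089 -0.776 -3.977] [-0.039 -0.006 -0.09 ] 0.12220692425777128
29.3083 [ 562.412 -216.599  256.031] [-0.306 -0.844 -4.319] [-0.032  0.039  0.025] 0.1275065959562698 107.76644468307495
```

View pics/p4.png

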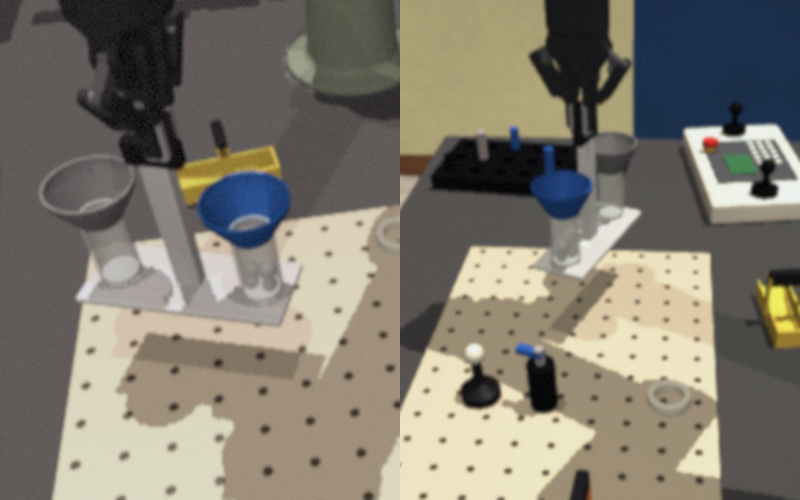

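The pictures show the caddy hanging level, with the balls at the bottom of the blue tube at (262,285). No stray balls are visible and the bystanders haven't moved.

```bash
python3 -c "
from bench import bot
print(bot.sign_off())"
```

```text
the job is handed in; nothing more can be done
None
```

The job is handed in: the balls went through the blue funnel (the scoop is empty and no strays are visible, though I couldn't count all five in the tube), the scoop stands upright on the plate and released, and the caddy is held level about 10 cm up by its bar at roughly 29 s of the 72 s allowed.

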